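# Level the parcel scale and check it under load

### The arm

A 6-joint arm with a two-finger parallel gripper is mounted at the origin on a cart in front of the work surface, level with it; the furniture and walls round the work are solid. World frame = base frame: x ahead of the robot, y to its left, z up, the work surface at z = 0. Lengths are in mm, angles in rad, forces in N, time in s.
With the tool pointing down it reaches from about 300 to 875 mm from the base axis. Payload 6.4 kg.
Tool frame: the origin (TCP) lies midway between the tips of the shut fingers; the grasp point (between the pads) lies arm.tcp_to_grasp behind it (arm.tcp_to_grasp is the distance from the TCP to the grasp point, in mm); z points along the fingers, y is the direction in which the jaws open and shut (so a half turn about z gives the same grasp; the last joint's range is limited). The gripper opens to 85 mm and grips with 20 to 120 N. Pads are 22 mm wide; open, the fingers measure 114 mm over their backs; the gripper's body (76 mm by 85 mm) begins 54 mm behind the grasp point. The pads swing forward as they close: fully open they stand 13 mm farther back than shut.
Start: joints at [-1.322, 0.181, 1.607, -0, 1.354, -0.206], TCP at [252.605, -516.558, 231.288] pointing down, gripper open.
Joint ranges: [-2.99, 2.99], [-0.89, 2.07], [0.3, 2.58], [-1.14, 4.28], [0, 2.63], [-3.12, 3.12]. Speed limits (rad/s): [2.57, 2.57, 3.01, 3.14, 3.14, 3.14].

### API

Orientations are given as a 3x3 rotation matrix whose columns are the frame's x, y, z axes.
In Python, from bench import arm, effector, read_camera, camera_info, job gives the robot as it stands. Calls block until the motion is done:
- arm.move_to(position, orientation): joint-space move of the TCP to a pose.
- arm.move_l(position, v=150, rot=None): straight line of the TCP; rot=None keeps the orientation; v is the mean speed in mm/s.
- arm.goto_joints(angles): joint-space move.
- effector.command_gripper(opening, squeeze=None): finger opening in mm; squeeze is the grip in N (None keeps the last); returns when the fingers have stopped.
- arm.dwell(seconds).
- arm.ik(position, orientation): joint angles nearest the present ones, or None.
- arm.sense(): the state.
- read_camera(name): name is "scene" or "side" or "wrist"; returns (picture, depth): 384x512x3 uint8, red, green, blue; 384x512 float32, mm along the optical axis (not along the pixel's ray), 0 where there is no reading.
- camera_info(name): a dict with "K" (3x3 intrinsics, pixels), "T" (4x4, takes a point from camera to world coordinates). Camera axes: x right, y up, looking along -z (the intrinsics and any distortion apply to the point x, -y, -z); pixel columns grow to the right and rows downward; lengths in mm; the calibration is good to about 2 mm. A picture is of the moment at which its call begins: read the wrist's pose just before it. camera_info takes no time and is no camera call; for the wrist camera it gives the pose at the moment of the call.
A pose or a line that the arm cannot do raises arm.IKError and nothing moves.
- job.sign_off(): hands the job in, once; it reports no verdict.
The state is a dict: "time": time; "joints": joint angles; "joint_velocities": joint speeds; "effort": joint torques, N m; "eef_pos": TCP position; "ee_rot": TCP orientation; "wrist_force": force on the tool from outside, world axes, zero at the start; "ft_torque": the same for the moment, N m; "opening": finger opening in mm.
Only numpy, scipy, OpenCV 4.12 (cv2) and the standard library are available. Lean on these libraries where they do the work, as an engineer would, in place of code of your own. Each camera call takes 0.05 s, during which the arm holds its last target. There are 200 camera calls.

### The job

Lay the spirit level on the middle of the parcel scale's plate, lengthwise between the two black lines, and let go of it; then turn the black knob of the scale's levelling foot until the bubble stands between the two marks of the vial. Then, to check it under load, press down on the level with the fingers until the plate has sunk about one centimetre (not to its stop), and finish while still pressing, with the bubble still between the marks. Leave the other things on the table alone.

Things in the scene. Friction and masses are not known exactly. Their poses are not given: they have to be found in the camera images.
- level: loose spirit level, 0.25 kg, aluminium beam with black end caps, 164 long (own x) x 25 wide (y) x 44 high (z) mm; origin: centre of its underside. Grip it at mid-length across its 24 mm width (beam 26 mm high there, yellow-green vial above it to 41 mm). Starts on the table right of the scale, roughly pointing ahead. Either way round on the plate is right; it reads slope along its length.
- bubble (a joint): position in m of the white bubble along the level's own x: 0 = centred in the vial, + towards the level's +x end, stops at +-0.023. It goes to the higher end, 0.4 m per rad of slope (7 mm per degree), and takes about 1 s to settle. The bubble is 14 mm long and between the vial's two black rings while within +-0.003.
- pad_a (a point): centre of the top of the black rubber pad (32 x 19 mm) at the level's +x end, 57 mm from its middle and 44 mm above its underside: a place to press with closed fingers
- pad_b (a point): the same pad at the level's -x end, 57 mm from its middle and 44 mm above its underside
- plate_top (a point): centre of the upper face of the scale's steel plate, 170 (x) x 190 (y) mm, some 95 mm above the table at the start. y runs along the two black lines (36 mm apart), away from the knob; z is the plate's normal. At the start it slopes by 1 to 3 degrees along y, lower at the knob; only the levelling foot changes that. The scale stands fast on the table.
- plate (a joint): how far the sprung plate has sunk, in m: 0 unloaded, 0.020 at its stop; about 1 mm per newton (the level alone sinks it about 2.5 mm)
- foot_knob_grip (a point): on the axis of the black knob of the levelling foot, 160 mm from the plate's centre towards the plate's -y, about 100 mm above the table, 7 mm below the knob's top. Bar grip 14 mm thick, 47 long (along this point's x, turns with the knob), 32 high, on a disc of 52 mm; grip the bar across its thickness (point's y) from above.
- scale: the parcel scale; origin on the table under the plate's centre, axes as the plate's. Levelling: the knob turned clockwise seen from above raises the knob side, one radian shifting the bubble about 8 mm towards the knob; 1 to 2.6 rad clockwise are needed from the start. The knob is stiff (about 0.2 N m) and stays where it is left. Grey housing 160 x 196 mm, its top 65 mm above the table.
- big_weight: brass scale weight with knob, 38 mm across, 45 mm high; bystander
- mid_weight: smaller brass scale weight, 29 mm across, 36 mm high; bystander
- date_stamp: upright hand stamp, black handle, brass head, 35 mm across, 106 mm high; bystander

How it is judged (in metres and radians):
On the way, in this order (a step that is already met when the one before it is completed fails the run):
1. the level lies on the middle of the plate along the lines, let go of (horizontal distance between level and plate_top below 0.03 m and angle between the x axis of level and the y axis of plate_top, either way round below 0.17 rad and z of level in the frame of plate_top between -0.004 and 0.004 m and contact force between the fingers and level below 0.2 N and linear speed of level below 0.01 m/s), for 0.8 s.
2. the bubble stands between the marks, the level lying on the plate untouched (horizontal distance between level and plate_top below 0.03 m and angle between the x axis of level and the y axis of plate_top, either way round below 0.17 rad and z of level in the frame of plate_top between -0.004 and 0.004 m and value of joint bubble between -0.003 and 0.003 m and contact force between the fingers and level below 0.2 N), for 0.5 s.
At the end, for the whole second after the job is handed in: The robot still presses on the level with its fingers (over 2.5 N, not on the plate itself), the plate is sunk 6 to 15 mm, the bubble is within 3 mm of the centre, and the level lies flat on the plate within 30 mm of its middle and within 10 degrees of the lines (horizontal distance between level and plate_top below 0.03 m and angle between the x axis of level and the y axis of plate_top, either way round below 0.17 rad and z of level in the frame of plate_top between -0.004 and 0.004 m and value of joint bubble between -0.003 and 0.003 m and value of joint plate between 0.006 and 0.015 m and contact force between the fingers and level above 2.5 N and contact force between the fingers and plate below 0.5 N); the arm keeps its last pose, push and grip.
It fails at once if the plate is driven onto its stop (value of joint plate above 0.019 m).
It fails at once if a bystander is pushed away (distance of any of big_weight, mid_weight, date_stamp from where it was at the start of the episode above 0.03 m).
It also fails if it takes over 72 s, if anything falls off the work surface, if the arm or the gripper's body presses on something with over 40 N, if the wrist force passes 120 N, or if a joint passes its speed limit or range.

## Working session

There is one attempt and no reset: what is moved stays moved. The work goes in short steps, each a Python script; the robot and the scene stay as the last script left them, time stands still between calls to the robot, and variables do not carry over. Pictures are saved under pics/ and viewed, about 8 in all and at most 12, crops included, and the job is handed in when it is done.

```bash
mkdir -p pics; ls
python3 - <<'E'
from bench import arm, read_camera, camera_info
import cv2,numpy as np
for n in ["scene","side"]:
    p,d=read_camera(n); np.savez(n+".npz",p=p,d=d,**camera_info(n))
    cv2.imwrite(f"pics/{n}0.png",p[:,:,::-1])
    print(n,camera_info(n)["T"].round(2).tolist(),camera_info(n)["K"].round(1).tolist(),list(camera_info(n)))
s=arm.sense();print(s,arm.tcp_to_grasp)
E
```

```text
pics
scene [[-0.85, 0.34, -0.4, 259.62], [-0.53, -0.58, 0.62, 483.72], [-0.02, 0.74, 0.67, 676.73], [0.0, 0.0, 0.0, 1.0]] [[385.5, 0.0, 266.7], [0.0, 385.5, 202.0], [0.0, 0.0, 1.0]] ['K', 'T']
side [[1.0, -0.03, 0.02, 614.62], [0.03, 0.5, -0.87, -984.79], [0.02, 0.87, 0.5, 649.66], [0.0, 0.0, 0.0, 1.0]] [[451.3, 0.0, 252.9], [0.0, 451.3, 189.5], [0.0, 0.0, 1.0]] ['K', 'T']
{'time': 0.1, 'joints': array([-1.32230118e+00,  1.81473894e-01,  1.60792272e+00,  1.24014007e-05,
        1.35376919e+00, -2.06313199e-01]), 'joint_velocities': array([ 0.00116004, -0.00163274, -0.00066608, -0.00134605, -0.00179016,
        0.00070572]), 'effort': array([ 7.77223595e-04, -4.45871902e+01, -3.52241349e+01, -1.48964659e-04,
        4.05000988e-03, -2.48401636e-05]), 'eef_pos': array([ 252.48020038, -516.05338989,  230.46309842]), 'ee_rot': array([[ 8.98346478e-01,  4.39287452e-01, -3.75172230e-04],
       [ 4.39287485e-01, -8.98345241e-01,  1.52781257e-03],
       [ 3.34114706e-04, -1.53731351e-03, -9.99998763e-01]]), 'wrist_force': array([-1.26715875, -0.61948927, -0.22402385]), 'ft_torque': array([ 0.00884539, -0.0301822 , -0.04693078]), 'opening': 85.56303625916114} 18.700000000000003
```

View pics/scene0.png

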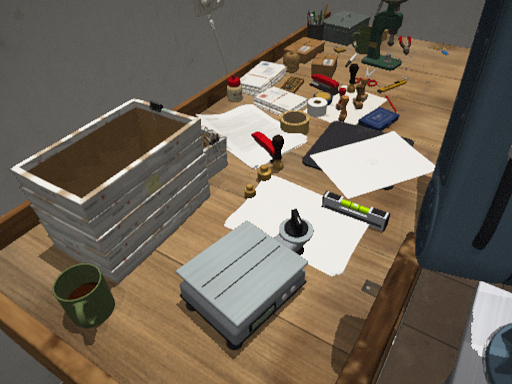

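View pics/side0.png

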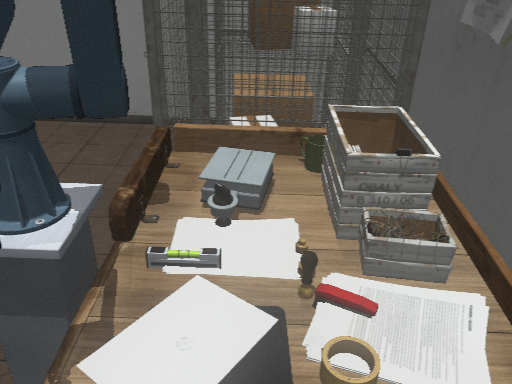

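The scene view shows the scale around (243,275), its knob at (296,230) and the level from (325,200) to (388,218). The weights are at (250,190) and (264,172), and the stamp at (277,150). The side view has the same layout, with the level at (147–221,258) and the knob at (223,203).

```bash
cat > h.py <<'E'
import numpy as np,cv2
from bench import arm,effector,read_camera,camera_info,job
def cloud(d,K,T):
    v,u=np.mgrid[:d.shape[0],:d.shape[1]]
    P=np.stack([(u-K[0,2])/K[0,0]*d,-(v-K[1,2])/K[1,1]*d,-d],-1)
    return P@T[:3,:3].T+T[:3,3]
def ray(uv,K,T,z):
    r=T[:3,:3]@np.array([(uv[0]-K[0,2])/K[0,0],-(uv[1]-K[1,2])/K[1,1],-1.])
    return T[:3,3]+r*(z-T[2,3])/r[2]
def R(a): # tool down, tool y (jaw) at world angle a
    y=np.array([np.cos(a),np.sin(a),0]);z=np.array([0,0,-1.]);return np.stack([np.cross(y,z),y,z],1)
def snap(n,f=None):
    i=camera_info(n);p,d=read_camera(n)
    if f: cv2.imwrite(f"pics/{f}.png",p[:,:,::-1])
    return p,d,i["K"],i["T"],cloud(d,i["K"],i["T"])
E
python3 - <<'E'
from h import *
np.set_printoptions(precision=1,suppress=True)
for n in ["scene","side"]:
    f=np.load(n+".npz");W=cloud(f["d"],f["K"],f["T"]);ok=f["d"]>0
    reg={"scene":dict(plate=(170,220,310,330),level=(318,185,395,235),knob=(278,205,315,245),w=(240,160,275,200),st=(268,130,290,170)),
         "side":dict(plate=(195,140,280,210),level=(140,240,228,275),knob=(205,180,240,225),w=(292,235,312,260),st=(295,245,320,300))}[n]
    for k,(a,b,c,e) in reg.items():
        m=np.zeros(ok.shape,bool);m[b:e,a:c]=1
        zlo,zhi=dict(plate=(82,112),level=(15,60),knob=(80,125),w=(15,60),st=(60,120))[k]
        m&=ok&(W[...,2]>zlo)&(W[...,2]<zhi);Q=W[m]
        r=cv2.minAreaRect(Q[:,:2].astype(np.float32))
        print(n,k,len(Q),Q.mean(0),"z95",np.percentile(Q[:,2],[5,95]),r)
    g=f["p"].astype(int);m=(g[...,1]>150)&(g[...,2]<100)&(g[...,1]-g[...,2]>80)
    Q=W[m&ok];print("vial",m.sum(),np.median(Q,0))
E
```

```text
scene plate 7362 [546.5 132.4  96.8] z95 [93.4 99.9] ((544.8619995117188, 86.23550415039062), (271.88031005859375, 171.7390594482422), 79.11286163330078)
scene level 989 [ 448.1 -195.6   33.9] z95 [16.5 46. ] ((451.5745849609375, -259.8735656738281), (164.08653259277344, 149.28392028808594), 0.3614116907119751)
scene knob 374 [519.9 -22.   94.4] z95 [ 80.3 111.7] ((514.82666015625, -8.657730102539062), (47.90703582763672, 96.18193817138672), 17.600191116333008)
scene w 385 [ 730.  -198.7   26.6] z95 [16.  45.3] ((725.2721557617188, -199.91110229492188), (88.25071716308594, 153.26210021972656), 35.63237762451172)
scene st 176 [ 711.  -270.2   91.5] z95 [ 65.7 105.8] ((713.5614013671875, -274.37164306640625), (30.128807067871094, 29.662900924682617), 73.31187438964844)
vial 147 [ 465.4 -198.4   40. ]
side plate 2343 [549.  101.4  94.2] z95 [88.6 98.8] ((543.7671508789062, 84.72091674804688), (277.02801513671875, 169.95968627929688), 78.9371337890625)
side level 1124 [ 450.9 -207.    32.6] z95 [17.6 44. ] ((450.4137268066406, -201.39532470703125), (164.0430908203125, 28.97797393798828), 1.4628422260284424)
side knob 283 [523.6 -17.4  95.3] z95 [ 82.4 109.2] ((517.7085571289062, -5.257133483886719), (94.80560302734375, 77.67625427246094), 84.50730895996094)
side w 122 [ 713.  -139.7   25. ] z95 [15.9 35.6] ((712.4871215820312, -139.63150024414062), (24.957294464111328, 28.155534744262695), 73.88091278076172)
side st 317 [ 713.1 -285.2   91.1] z95 [ 65.9 103.9] ((712.9725341796875, -280.6041259765625), (31.11992073059082, 31.240474700927734), 37.3450813293457)
vial 91 [ 444.5 -204.    38.2]
```

Run:
```python
from h import *
np.set_printoptions(precision=3,suppress=True)
c=np.radians(79)
for a0 in (1,-1):
    a=a0*np.pi/2+np.radians(1.2)
    for nm,p,ang in (("lvl",[451,-201,2],a),("pl+",[553,130,100],c-np.pi/2+0),("pl-",[553,130,100],c+np.pi/2),("kn0",[522,-27,90],0),("kn90",[522,-27,90],np.pi/2),("kn180",[522,-27,90],np.pi),("kn-90",[522,-27,90],-np.pi/2)):
        q=arm.ik(p,R(ang)); print(a0,nm,q)
q=arm.ik([500,-110,330],R(-np.pi/2));print(q)
arm.move_to([480,-110,330],R(-np.pi/2+.001) )
p,d,K,T,W=snap("wrist","w1");print(arm.sense()["time"],arm.sense()["joints"]);print(T)
np.savez("w1.npz",p=p,d=d,K=K,T=T)
```

```text
1 lvl [-0.66   0.349  1.944 -0.     0.849 -2.252]
1 pl+ [ 0.022  0.318  1.727 -0.     1.097  0.214]
1 pl- [ 0.022  0.318  1.727 -0.     1.097 -2.928]
1 kn0 [-0.279  0.243  1.848 -0.     1.051 -0.279]
1 kn90 [-0.279  0.243  1.848 -0.     1.051 -1.85 ]
1 kn180 [-0.279  0.243  1.848 -0.     1.051  2.863]
1 kn-90 [-0.279  0.243  1.848 -0.     1.051  1.292]
-1 lvl [-0.66   0.349  1.944 -0.     0.849  0.89 ]
-1 pl+ [ 0.022  0.318  1.727 -0.     1.097  0.214]
-1 pl- [ 0.022  0.318  1.727 -0.     1.097 -2.928]
-1 kn0 [-0.279  0.243  1.848 -0.     1.051 -0.279]
-1 kn90 [-0.279  0.243  1.848 -0.     1.051 -1.85 ]
-1 kn180 [-0.279  0.243  1.848 -0.     1.051  2.863]
-1 kn-90 [-0.279  0.243  1.848 -0.     1.051  1.292]
[-0.449 -0.03   1.634 -0.     1.538  1.122]
1.8833 [-0.468 -0.076  1.678 -0.     1.54   1.103]
[[   0.001    0.963    0.271  547.507]
 [  -1.       0.001   -0.    -110.894]
 [  -0.      -0.271    0.963  472.061]
 [   0.       0.       0.       1.   ]]
```

View pics/w1.png

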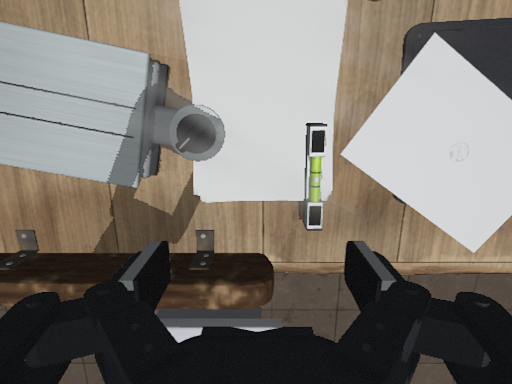

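The wrist view shows the level from (316,124) to (316,229), the knob disc at (200,131) with its bar running diagonally, and the plate's black lines at (0,83)–(145,107) and (0,115)–(135,137).

Run:
```python
from h import *
np.set_printoptions(precision=1,suppress=True)
f=np.load("w1.npz");p,d,K,T=[f[k] for k in "pdKT"];W=cloud(d,K,T);ok=d>0
def rect(m): return cv2.minAreaRect(W[m][:,:2].astype(np.float32))
x,y,z=W[...,0],W[...,1],W[...,2]
near=lambda c,r:np.hypot(x-c[0],y-c[1])<r
m=ok&(z>20)&near((451,-201),100);print("level",m.sum(),rect(m),np.percentile(z[m],[5,95]))
for zl in (85,95,100,104):
    m=ok&(z>zl)&(z<125)&near((522,-27),33);print("knob",zl,m.sum(),rect(m),np.percentile(z[m],[5,95]))
m=ok&(z>70)&(z<83)&near((522,-27),35);print("disc",m.sum(),rect(m))
m=ok&(z>88)&(z<105)&(y>10)&near((553,130),140);A=np.c_[x[m],y[m],np.ones(m.sum())];s=np.linalg.lstsq(A,z[m],rcond=None)[0];print("plate",m.sum(),rect(m),s*[1000,1000,1])
for n in("scene","side"):
    g=np.load(n+".npz");V=cloud(g["d"],g["K"],g["T"]);q=V[(g["d"]>0)&(V[...,2]>88)&(V[...,2]<106)&(V[...,1]>18)&(np.hypot(V[...,0]-553,V[...,1]-130)<130)]
    print(n,len(q),cv2.minAreaRect(q[:,:2].astype(np.float32)),np.linalg.lstsq(np.c_[q[:,:2]-[553,130],np.ones(len(q))],q[:,2],rcond=None)[0])
cv2.imwrite("pics/kn.png",cv2.resize(p[95:170,140:240,::-1],None,fx=5,fy=5,interpolation=cv2.INTER_CUBIC))
```

```text
level 22777 ((448.4403381347656, -159.8772430419922), (163.3843994140625, 102.07469177246094), 1.0082628726959229) [ 42.1 425.2]
knob 85 517 ((519.2588500976562, -30.007320404052734), (14.138023376464844, 49.4378776550293), 44.2504768371582) [ 95.3 110.6]
knob 95 491 ((519.2588500976562, -30.007320404052734), (14.138023376464844, 49.4378776550293), 44.2504768371582) [104.9 110.6]
knob 100 480 ((519.2588500976562, -30.007320404052734), (14.138023376464844, 49.4378776550293), 44.2504768371582) [106.3 110.6]
knob 104 471 ((519.2588500976562, -30.007320404052734), (14.138023376464844, 49.4378776550293), 44.2504768371582) [106.7 110.6]
disc 1588 ((521.6635131835938, -26.824291229248047), (69.19940948486328, 68.42926025390625), 89.63072204589844)
plate 20117 ((548.3339233398438, 120.1931381225586), (175.73941040039062, 170.40231323242188), 78.91255187988281) [ 5.4 31.  88.4]
scene 7219 ((552.5089111328125, 125.99359130859375), (190.90670776367188, 171.7390594482422), 79.11286163330078) [ 0.   0.  96.7]
side 2073 ((551.7406005859375, 125.50181579589844), (193.92178344726562, 169.95968627929688), 78.9371337890625) [ 0.   0.  94.4]
```

View pics/kn.png

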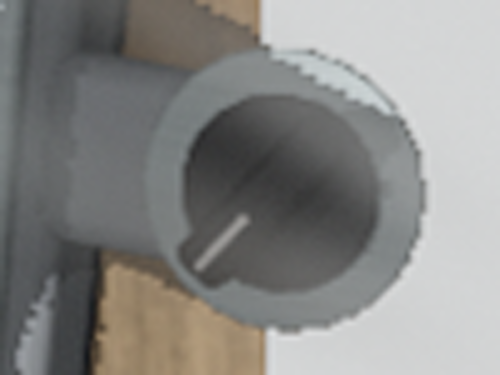

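Run:
```python
from h import *
np.set_printoptions(precision=2,suppress=True)
f=np.load("w1.npz");W=cloud(f["d"],f["K"],f["T"])
m=(f["d"]>0)&(W[...,2]>20)&(W[...,2]<60)&(np.hypot(W[...,0]-451,W[...,1]+201)<95)
r=cv2.minAreaRect(W[m][:,:2].astype(np.float32));print(m.sum(),r)
c=(np.array(r[0])+[450.4,-201.4])/2; print(c)
a=-np.pi/2+np.radians(1.2)
effector.command_gripper(60,40)
arm.move_to([*c,110],R(a)); arm.move_l([*c,2],v=120)
effector.command_gripper(0,40)
s=arm.sense();print(s["opening"],s["eef_pos"],s["wrist_force"],s["time"])
arm.move_l([*c,190],v=200)
s=arm.sense();print(s["opening"],s["wrist_force"])
b=np.radians(79-90); P=np.array([552.5,126.])
arm.move_to([*P,190],R(b)); s=arm.sense();print(s["opening"],s["wrist_force"],s["time"])
snap("scene","s2")
arm.move_l([*P,106],v=120); s0=arm.sense();print(s0["eef_pos"],s0["wrist_force"])
```

```text
1844 ((449.1251220703125, -198.6639862060547), (163.28421020507812, 25.23994255065918), 0.7250421047210693)
[ 449.76 -200.03]
23.042775925661946 [ 450.3  -200.46    2.71] [-0.13 -0.39  6.45] 4.675
23.281750087649954 [ 0.06 -0.38 -3.56]
23.318735761250807 [ 0.37  0.09 -2.11] 7.0583
[553.21 125.85 106.76] [ 0.39  0.56 -1.35]
```

View pics/s2.png

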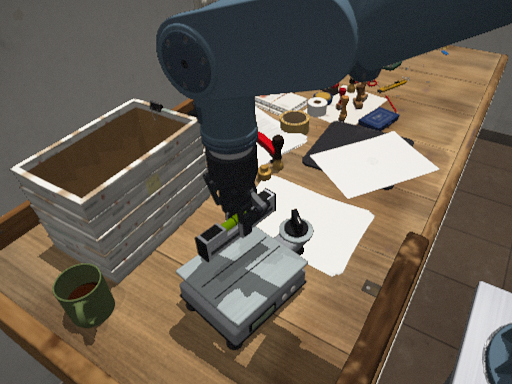

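The picture shows the level held over the plate, along the lines, at about (237,225). Next I lower it until it makes contact.

Run:
```python
from h import *
np.set_printoptions(precision=2,suppress=True)
def fz():
    v=[]
    for _ in range(5): arm.dwell(.04); v.append(arm.sense()["wrist_force"][2])
    return np.mean(v)
P=[552.5,126]
f0=fz();print(f0)
for z in np.arange(104,92,-1.0):
    arm.move_l([*P,z],v=30); f=fz(); print(z,round(f,2),end="; ")
    if f-f0>2.0: break
effector.command_gripper(50); arm.dwell(.1)
s=arm.sense();print(s["opening"],s["eef_pos"],s["wrist_force"],s["time"])
arm.move_l([*P,220],v=200)
arm.dwell(.2)
A=np.array([500,40,330.])
arm.move_to(A,R(np.radians(44)))
p,d,K,T,W=snap("wrist","w3");print(arm.sense()["time"])
np.savez("w3.npz",p=p,d=d,K=K,T=T)
p,d,K,T,W=snap("scene");cv2.imwrite("pics/s3.png",cv2.resize(p[180:340,160:320,::-1],None,fx=3.5,fy=3.5,interpolation=cv2.INTER_CUBIC))
np.savez("s3.npz",p=p,d=d,K=K,T=T)
```

```text
-1.8371987068959932
104.0 -2.16; 103.0 -2.54; 102.0 -2.41; 101.0 -1.96; 100.0 -2.18; 99.0 -1.31; 98.0 -0.14; 97.0 1.06; 49.78448348754676 [552.47 125.98  96.96] [-0.6   0.11 -0.08] 12.3083
14.375
```

View pics/w3.png

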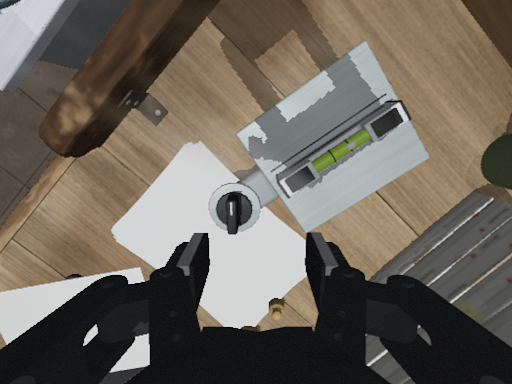

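View pics/s3.png

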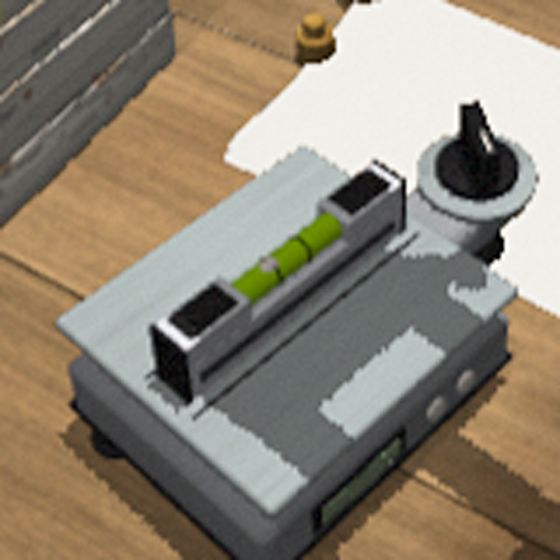

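The level lies on the plate in both views. The bubble is a pale patch on the side away from the knob, near (352,145) in the wrist view. The knob bar is at (233,212). I'll check the placement and take a close look at the vial.

Run:
```python
from h import *
for n in ("w3","s3"):
    f=np.load(n+".npz");W=cloud(f["d"],f["K"],f["T"]);D=np.hypot(W[...,0]-552,W[...,1]-126)
    ok=f["d"]>0
    m=ok&(W[...,2]>118)&(W[...,2]<150)&(D<100);print(n,"level",m.sum(),cv2.minAreaRect(W[m][:,:2].astype(np.float32)),np.percentile(W[m][:,2],[50,98]))
    m=ok&(W[...,2]>86)&(W[...,2]<150)&(W[...,1]>18)&(D<135);print("plate",cv2.minAreaRect(W[m][:,:2].astype(np.float32)))
    m=ok&(W[...,2]>103)&(W[...,2]<125)&(np.hypot(W[...,0]-520,W[...,1]+29)<32);print("knob",m.sum(),cv2.minAreaRect(W[m][:,:2].astype(np.float32)))
    g=f["p"].astype(int);v=(g[...,1]-g[...,2]>50)&(g[...,1]>80)&ok&(D<100)
    r,c=np.where(v);print(r.min(),r.max(),c.min(),c.max())
    q=W[v];u=(q[:,:2]-[552,126])@[np.cos(1.379),np.sin(1.379)];print("vial u",np.percentile(u,[0,5,50,95,100]))
f=np.load("w3.npz");g=f["p"]
a=cv2.resize(g[110:185,295:395,::-1],None,fx=6,fy=6,interpolation=cv2.INTER_CUBIC);cv2.imwrite("pics/v3.png",a)
```

```text
w3 level 3068 ((550.9171142578125, 124.5408706665039), (163.73095703125, 25.127172470092773), 78.91868591308594) [133.9249415  139.17833507]
plate ((549.85009765625, 126.59197998046875), (190.16607666015625, 169.4994354248047), 78.98474884033203)
knob 379 ((519.0167236328125, -30.544240951538086), (13.695255279541016, 48.66870880126953), 42.95029067993164)
129 171 312 369
vial u [-35.92864023 -32.35679174  -2.66363915  30.7127631   33.91866243]
s3 level 1237 ((553.2952880859375, 124.46770477294922), (165.63067626953125, 26.37105941772461), 79.07567596435547) [133.99037231 140.89616657]
plate ((551.8638916015625, 126.30110931396484), (190.28280639648438, 171.35836791992188), 79.07283020019531)
knob 130 ((521.30224609375, -30.49089813232422), (13.582268714904785, 50.23017883300781), 44.67363357543945)
241 265 226 257
vial u [-36.14005712 -33.28660328  -3.68261996  29.00810352  33.88541532]
```

View pics/v3.png

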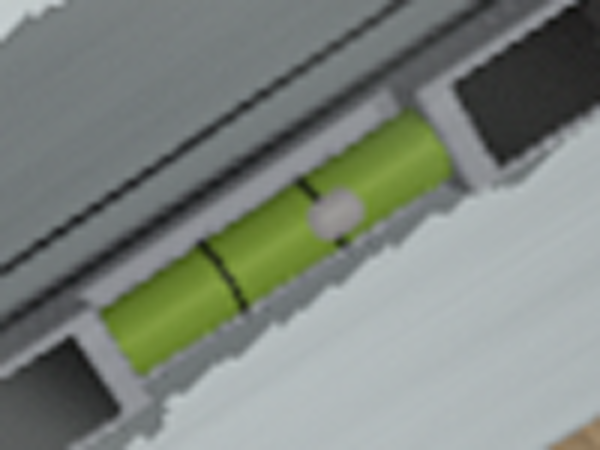

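The level is within about 2 mm of the plate's centre and parallel to the lines. The bubble, at (335,213) with rings at (222,277) and (322,210), is about 11.6 mm off, away from the knob. That calls for about 1.45 rad clockwise.

```bash
cat >> h.py <<'E'
D=np.array([np.cos(1.379),np.sin(1.379)])
def turn(rad,a0,lift=True):
    k=[520,-30.3]
    effector.command_gripper(45,70)
    arm.move_to([*k,150],R(a0)); arm.move_l([*k,86],v=120)
    effector.command_gripper(0,70); print("open",arm.sense()["opening"],arm.sense()["eef_pos"])
    q=np.array(arm.sense()["joints"]);q[5]+=rad;arm.goto_joints(q);arm.dwell(.2)
    s=arm.sense();print("turned",s["joints"][5]-q[5]+rad,s["ft_torque"],s["wrist_force"],s["eef_pos"])
    effector.command_gripper(45);arm.move_l([*k,180],v=200)
def look(f):
    arm.move_to([*(np.array([552,126])-20*D),280],R(1.379-np.pi/2));arm.dwell(.4)
    p,d,K,T,W=snap("wrist");np.savez(f+".npz",p=p,d=d,K=K,T=T)
    g=p.astype(int);near=(np.hypot(W[...,0]-552,W[...,1]-126)<60)&(W[...,2]>125)
    v=(g[...,1]-g[...,2]>50)&(g[...,1]>70)&near
    r,c=np.where(v);b=(r.min()-25,r.max()+25,c.min()-25,c.max()+25)
    cv2.imwrite(f"pics/{f}.png",cv2.resize(p[max(b[0],0):b[1],max(b[2],0):b[3],::-1],None,fx=4,fy=4,interpolation=cv2.INTER_CUBIC))
    print("crop",b,"t",arm.sense()["time"])
E
python3 - <<'E'
from h import *
np.set_printoptions(precision=2,suppress=True)
turn(1.45,np.radians(44)); look("v4")
E
```

```text
open 12.18779790594256 [520.88 -30.36  86.94]
turned 1.4504471370545844 [1.38 1.64 0.25] [-6.45  7.4  30.35] [522.31 -29.54  90.6 ]
crop (np.int64(99), np.int64(219), np.int64(225), np.int64(290)) t 20.225
```

View pics/v4.png

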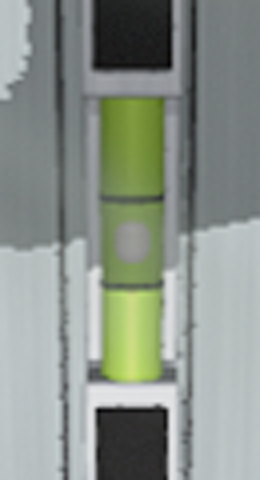

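The bubble is centred: rings at rows 199 and 286, bubble at 242. Now I press on the pad at the far end.

Run:
```python
from h import *
np.set_printoptions(precision=2,suppress=True)
def fz():
    v=[]
    for _ in range(6): arm.dwell(.04); v.append(arm.sense()["wrist_force"][2])
    return np.mean(v)
P=np.array([552.2,124.6])+57*D
effector.command_gripper(0,30)
arm.move_to([*P,165],R(1.379-np.pi/2)); arm.move_l([*P,148],v=60)
f0=fz();print(f0,arm.sense()["eef_pos"])
zc=None
for z in np.arange(147,118,-1.0):
    arm.move_l([*P,z],v=25); f=fz()-f0; ez=arm.sense()["eef_pos"][2]; print((z,round(ez,2),round(f,2)),end=" ")
    if f>7.3: break
arm.dwell(.8)
p,d,K,T,W=snap("scene");np.savez("s5.npz",p=p,d=d,K=K,T=T)
q,*_=snap("wrist")
a=cv2.resize(p[200:330,170:310,::-1],(600,557),interpolation=cv2.INTER_CUBIC);cv2.imwrite("pics/s5.png",a);cv2.imwrite("pics/w5.png",q[:,:,::-1])
print(fz()-f0,arm.sense()["eef_pos"],arm.sense()["time"])
```

```text
-0.1950566192962123 [563.27 180.57 148.33]
(np.float64(147.0), np.float64(147.0), np.float64(0.05)) (np.float64(146.0), np.float64(146.01), np.float64(0.34)) (np.float64(145.0), np.float64(145.02), np.float64(-0.11)) (np.float64(144.0), np.float64(144.04), np.float64(0.04)) (np.float64(143.0), np.float64(143.01), np.float64(-0.09)) (np.float64(142.0), np.float64(142.0), np.float64(0.05)) (np.float64(141.0), np.float64(141.04), np.float64(0.26)) (np.float64(140.0), np.float64(140.01), np.float64(-0.1)) (np.float64(139.0), np.float64(139.08), np.float64(0.55)) (np.float64(138.0), np.float64(138.08), np.float64(1.6)) (np.float64(137.0), np.float64(137.07), np.float64(2.44)) (np.float64(136.0), np.float64(136.12), np.float64(3.47)) (np.float64(135.0), np.float64(135.1), np.float64(4.11)) (np.float64(134.0), np.float64(134.18), np.float64(5.44)) (np.float64(133.0), np.float64(133.33), np.float64(6.28)) (np.float64(132.0), np.float64(132.47), np.float64(6.98)) (np.float64(131.0), np.float64(131.62), np.float64(8.39)) 8.065350640903096 [563.24 180.54 131.6 ] 31.6667
```

View pics/s5.png

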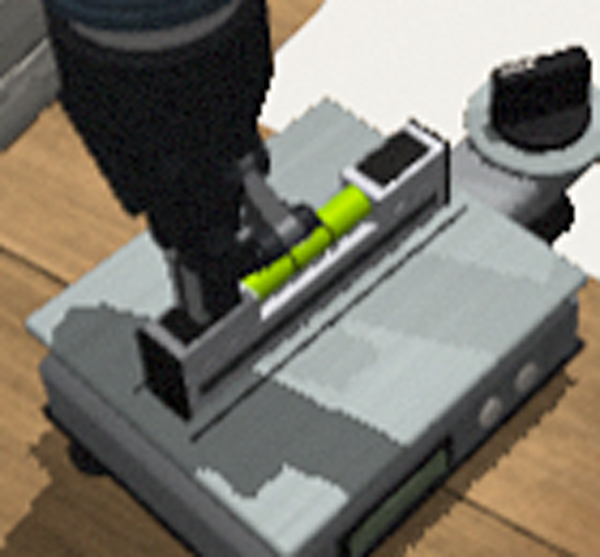

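View pics/w5.png

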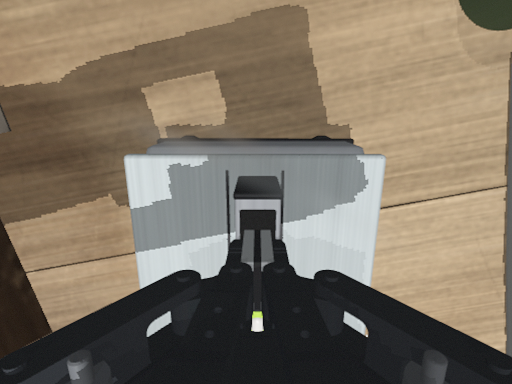

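The level lies flat between the lines, and the fingers are on its far pad. The fingers hide the bubble in both of these views, so I'll check it with the side camera as my 12th and last picture.

Run:
```python
from h import *
p,*_=snap("side");cv2.imwrite("pics/sd6.png",cv2.resize(p[125:195,200:275,::-1],None,fx=8,fy=8,interpolation=cv2.INTER_CUBIC))
```

```text
(no output)
```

View pics/sd6.png

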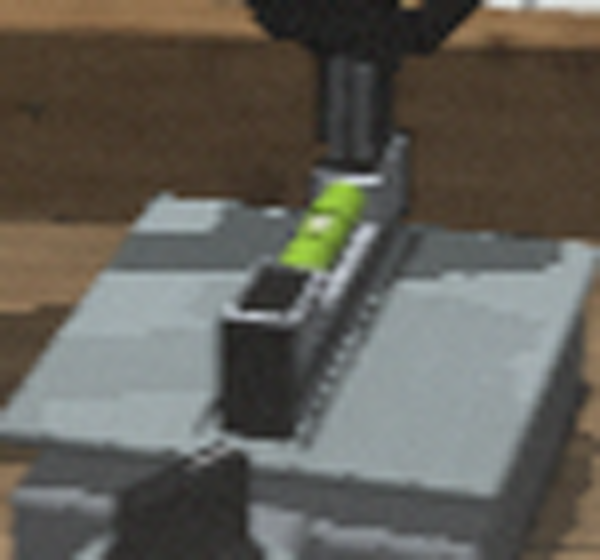

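The side view shows the white bubble at (320,223), midway between the rings at about rows 207 and 240. I'm handing the job in.

Run:
```python
from h import *
s=arm.sense();print(s["time"],s["wrist_force"],s["eef_pos"]);job.sign_off()
```

```text
31.7167 [-0.89548141 -0.48209457  7.77499281] [563.25340647 180.55361266 131.61798045]
the job is handed in; nothing more can be done
```

The job is handed in at 31.7 s of the 72 s allowed. The level lies on the plate along the lines, the foot is set, and the fingers are still pressing with the bubble between the marks.

- **Placing:** the level was about 2 mm from the plate's centre and parallel to the lines to within about 0.1°.
- **Levelling:** the bubble started about 11.6 mm off. I turned the knob 1.45 rad clockwise in one grip, and the close wrist picture then showed the bubble centred between the rings.
- **Pressing:** I press on the far pad with closed fingers at about 8 N. The fingers went down about 7.7 mm after touching; with the roughly 2.5 mm from the level's own weight, the plate is sunk about 10 mm.

**Last checks:**
- The fingers hid the bubble in the scene and wrist views while pressing. I confirmed it from the side camera only, at low resolution; it sat midway between the rings.
- During the knob turn the arm was pushed up about 4 mm with about 30 N at the wrist, under the 120 N limit.
- I did not measure the bystanders again; nothing I moved came near them.

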